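# Pack the water-sampling kit

### The arm

A 6-joint arm with a two-finger parallel gripper is mounted at the origin on a cart in front of the work surface, level with it; the furniture and walls round the work are solid. World frame = base frame: x ahead of the robot, y to its left, z up, the work surface at z = 0. Lengths are in m, angles in rad, forces in N, time in s.
With the tool pointing down it reaches from about 0.35 to 0.975 m from the base axis. Payload 4.9 kg.
Tool frame: the origin (TCP) lies midway between the tips of the shut fingers; the grasp point (between the pads) lies 19 mm behind it; z points along the fingers, y is the line along which they close (so a half turn about z gives the same grasp; the last joint's range is limited). The gripper opens to 85 mm and grips with 20 to 120 N. Pads are 22 mm wide; open, the fingers measure 114 mm over their backs; the gripper's body (76 mm by 85 mm) begins 54 mm behind the grasp point. The pads swing forward as they close: fully open they stand 13 mm farther back than shut.
Start: joints at [1.162, 0.053, 1.613, -0, 1.476, -0.119], TCP at [0.179, 0.599, 0.231] pointing down, gripper open.
Joint ranges: [-3.01, 3.01], [-1.01, 2.22], [0.06, 2.58], [-1.02, 4.17], [0.09, 2.62], [-3.14, 3.14]. Speed limits (rad/s): [2.57, 2.57, 3.14, 3.14, 3.14, 3.14].

### API

Orientations are given as a rotation vector (axis times angle).
In Python, from station import ctrl, optics, job gives the robot as it stands.
- The arm moves only by the shell command python3 -m jog 'ROWS' [OPENING] [FORCE]. ROWS is JSON, a list of rows, each a list of 2 entries, a list of its own where there are three numbers: the shift along the tool's x, y, z in m, then the turn, a rotation vector about the tool's x, y, z in rad. A call has 1 to 5 rows; each row is the pose to reach, as a shift and turn from the pose commanded when the call began, along the tool's axes at that moment; what a row does not reach only later rows make up. A row lasts 1/10 s, in which the tool goes at most 50 mm and 8.59 degrees, less where a joint would pass 70% of its speed; a pose out of reach is approached as far as the arm can. A call with a gripper value outside its range is refused whole. OPENING is the opening, from 0 (shut) to 1 (fully open), set as the call begins (- or left out, the last holds). The fingers move at their own pace and stop on an object; FORCE is the grip in N (left out, the last holds). Time passes only in rows, so rows that repeat a pose let the fingers close. It gives the time, the measured TCP pose, the force, the opening and the grip force at its end, in the units of the state.
- ctrl.get_obs(): the state, without advancing time (a new reading comes with each control period).
- optics.get_image(name): name is "side" or "top" or "wrist"; returns a dict with "image" (420x560x3 uint8, blue, green, red), "fx", "fy", "cx", "cy" (pixels), "rvec" (rotation vector, rad) and "tvec" (3), from world to camera coordinates, as OpenCV has them; the wrist camera has in their place "mount" (4x4, takes a point from camera to tool coordinates, whose origin is the TCP and whose axes are the flange's). Camera axes: x right, y down, z forward; pixel columns grow to the right and rows downward; lengths in m; the calibration is good to about 2 mm. A picture is of the moment at which its call begins: read the wrist's pose just before it. There is no depth.
- job.finish_job(): hands the job in; it is judged then, once.
The state is a dict: "t": time; "q": joint angles; "dq": joint speeds; "effort": joint torques, N m; "tool_pos": TCP position; "tool_rot": TCP orientation; "contact_force": force on the tool from outside, world axes, zero at the start; "wrist_torque": the same for the moment, N m; "opening": finger opening in m; "grip_force": force on a finger pad.
Only numpy, scipy, OpenCV 4.12 (cv2) and the standard library are available. Lean on these libraries where they do the work, as an engineer would, in place of code of your own. Each camera call takes 0.05 s, during which the arm holds its last target. There are 200 camera calls.

### The job

Pack the water-sampling kit for the field trip. From the things standing ready on the near left of the worktop, set the large bottle with the blue cap, the small bottle with the white cap, the timer and the red marker each right down into the foam cut-out of its own shape and colour, the bottles upright. The black marker and the open glass bottle among them do not go along: leave them where they are.

Things in the scene. Friction and masses are not known exactly. Their poses are not given: they have to be found in the camera images.
- large_bottle: white wide-mouth plastic bottle with a light-blue screw cap, standing upright: body 48 mm in diameter up to 66 mm, cap 38 mm in diameter up to 83 mm; 0.06 to 0.13 kg; origin at the centre of its underside, z up its axis
- small_bottle: smaller white wide-mouth plastic bottle with a white screw cap, standing upright: body 42 mm in diameter up to 56 mm, cap 33 mm in diameter up to 71 mm; 0.06 to 0.13 kg; origin at the centre of its underside, z up its axis
- timer: white square bench timer lying on its back, display and buttons up, on the near left of the worktop (another, out of reach at the far right, is not meant): 62 x 62 mm, 14 mm thick (16 mm over the buttons); origin at the centre of its underside, x and y along its sides, z up
- red_marker: felt marker with red cap and white barrel, lying flat on the near left of the worktop (not the one at the far right): 125 mm long (along y), 12 mm wide (x; the solid barrel is 10 mm), solid to 12 mm high (15 mm over the clip); origin under its middle, z up
- nest_large_bottle: dark foam block 96 x 150 x 40 mm (x, y, z), fixed in the grey kit tray; origin at the centre of its underside, 4 mm above the worktop. In its middle is the larger round hole, 58 mm in diameter, 32 mm deep (floor 8 mm above the origin) with a blue floor: for the blue-capped bottle
- nest_small_bottle: dark foam block 96 x 150 x 40 mm (x, y, z), fixed in the grey kit tray; origin at the centre of its underside, 4 mm above the worktop. In its middle is the smaller round hole, 50 mm in diameter, 32 mm deep (floor 8 mm above the origin) with a white floor: for the white-capped bottle
- nest_timer: dark foam block 96 x 150 x 40 mm (x, y, z), fixed in the grey kit tray; origin at the centre of its underside, 4 mm above the worktop. In its middle a square cut-out 72 x 72 mm, 8 mm deep (floor 32 mm above the origin), yellow floor: for the timer, any side forward. Equally deep finger notches, 38 mm wide (x), run from the square both ways along y to y = -62 and +62 mm
- nest_marker: dark foam block 96 x 150 x 40 mm (x, y, z), fixed in the grey kit tray; origin at the centre of its underside, 4 mm above the worktop. Along y a slot 136 x 20 mm, 8 mm deep (floor 32 mm above the origin), red floor: for the red marker, either way round. An equally deep round finger notch, 76 mm across, is cut round its middle
- black_marker: felt marker like the red one, but with a black cap; lies loose among the other things and stays where it is; origin under its middle, long axis y
- glass_bottle: open clear glass bottle with a blue pouring ring, 52 mm in diameter up to 94 mm, neck 34 mm, 140 mm high in all; stands loose among the other things and stays where it is; origin at the centre of its underside

How it is judged:
By the outcome, as a careful person would: the job done as asked, in the order asked, and still so for the second after the job is handed in, with the robot touching nothing.
It also fails if it takes over 106 s, if anything falls off the work surface, if the arm or the gripper's body presses on something with over 40 N, if the wrist force passes 120 N, or if a joint passes its speed limit or range.

## Working session

There is one attempt and no reset: what is moved stays moved. The work goes in short steps, Python scripts to look and compute and a shell command to move; the robot and the scene stay as the last step left them, time stands still between calls to the robot, and variables do not carry over. Pictures are saved under pics/ and viewed, at most 14 in all, crops included, and the job is handed in when it is done.

```bash
ls; mkdir -p pics; python3 - <<'E'
from station import ctrl, optics, job
import cv2
o=ctrl.get_obs(); print({k:(o[k]) for k in ('t','tool_pos','tool_rot','opening')})
for n in ('top','side','wrist'):
    d=optics.get_image(n); cv2.imwrite(f'pics/{n}0.png',d['image']); print(n,{k:v for k,v in d.items() if k!='image'})
E
```

```text
pics
{'t': 0.0, 'tool_pos': array([0.17837347, 0.59833206, 0.23005162]), 'tool_rot': array([-0.4536149 , -3.10810552,  0.00320673]), 'opening': 0.08532328986240001}
top {'fx': 409.50664879412915, 'fy': 409.50664879412915, 'cx': 283.3094094735923, 'cy': 205.49110061432123, 'rvec': array([ 2.19519356, -2.13809001,  0.04736366]), 'tvec': array([0.02981667, 0.51555972, 0.95089808])}
side {'fx': 450.5509352510565, 'fy': 450.5509352510565, 'cx': 275.0163631796031, 'cy': 209.28245832109718, 'rvec': array([ 2.20258013, -0.41548209,  0.22709342]), 'tvec': array([-0.46608113,  0.14530168,  1.00977143])}
wrist {'fx': 361.4544649636088, 'fy': 361.4544649636088, 'cx': 280.06110856400636, 'cy': 208.01437069240288, 'mount': array([[ 3.58876533e-04, -9.66094456e-01, -2.58188638e-01,
         6.51608428e-02],
       [ 9.99999888e-01,  4.26395467e-04, -2.05515642e-04,
         1.04455846e-03],
       [ 3.08637987e-04, -2.58188536e-01,  9.66094501e-01,
        -1.43032958e-01],
       [ 0.00000000e+00,  0.00000000e+00,  0.00000000e+00,
         1.00000000e+00]])}
```

View pics/top0.png

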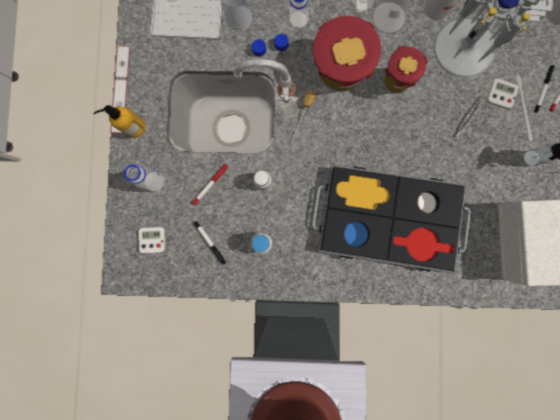

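View pics/side0.png

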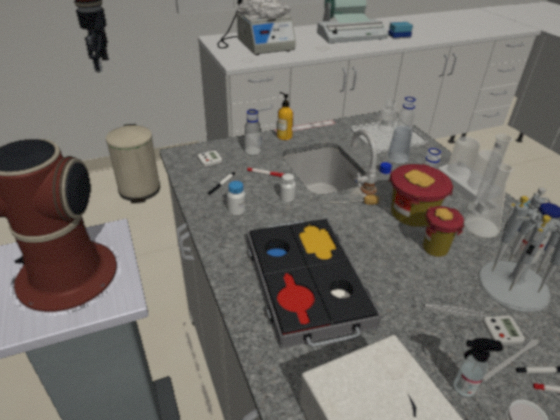

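View pics/wrist0.png

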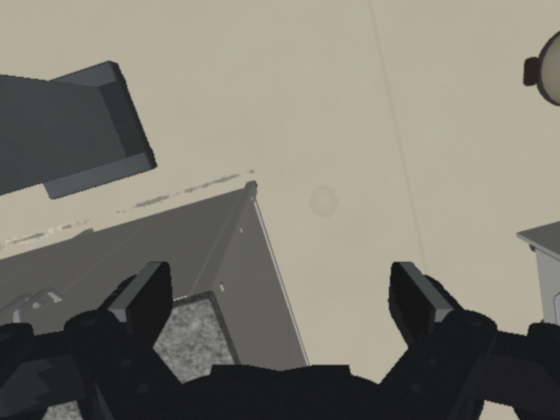

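The top view shows:

| Thing | Pixel position |
|---|---|
| Timer | (151,240) |
| Black marker | (209,242) |
| Red marker | (210,185) |
| Blue-capped bottle | (261,243) |
| White-capped bottle | (262,180) |
| Glass bottle | (140,175) |
| Yellow nest | (362,193) |
| White nest | (428,202) |
| Blue nest | (356,234) |
| Red nest | (422,244) |

The side view agrees. The wrist camera only sees the floor and the corner of the worktop.

```bash
cat > h.py <<'E'
import numpy as np, cv2
from scipy.spatial.transform import Rotation as R
from station import ctrl, optics, job
def snap(n):
    o=ctrl.get_obs(); d=optics.get_image(n)
    K=np.array([[d['fx'],0,d['cx']],[0,d['fy'],d['cy']],[0,0,1]])
    if n=='wrist':
        T=np.eye(4); T[:3,:3]=R.from_rotvec(o['tool_rot']).as_matrix(); T[:3,3]=o['tool_pos']; T=T@d['mount']
    else:
        M=R.from_rotvec(d['rvec']).as_matrix(); T=np.eye(4); T[:3,:3]=M.T; T[:3,3]=-M.T@d['tvec']
    return d['image'],K,T
def cast(K,T,px,z):
    px=np.atleast_2d(np.asarray(px,float)); r=np.c_[px,np.ones(len(px))]@np.linalg.inv(K).T@T[:3,:3].T
    return T[:3,3]+r*((z-T[2,3])/r[:,2])[:,None]
def proj(K,T,p):
    c=(np.atleast_2d(p)-T[:3,3])@T[:3,:3]@K.T; return c[:,:2]/c[:,2:]
def hsv(im,lo,hi): return cv2.inRange(cv2.cvtColor(im,cv2.COLOR_BGR2HSV),lo,hi)
def red(im): return hsv(im,(0,120,60),(8,255,255))|hsv(im,(172,120,60),(180,255,255))
blue=lambda im:hsv(im,(92,110,50),(125,255,255))
yellow=lambda im:hsv(im,(15,130,80),(35,255,255))
white=lambda im:hsv(im,(0,0,165),(180,60,255))
def blobs(m,near=None,rad=1e9,amin=15):
    c=[x for x in cv2.findContours(m,cv2.RETR_EXTERNAL,cv2.CHAIN_APPROX_NONE)[0] if cv2.contourArea(x)>amin]
    if near is not None: c=[x for x in c if np.hypot(*(x[:,0].mean(0)-near))<rad]
    return sorted(c,key=cv2.contourArea,reverse=True)
def togo(x,y,z,yaw=None):
    """tool-frame shift and z-turn from the commanded(measured) pose to a target; yaw = world angle of tool y axis"""
    o=ctrl.get_obs(); M=R.from_rotvec(o['tool_rot']); s=M.inv().apply(np.array([x,y,z])-o['tool_pos'])
    Y=M.apply([0,1,0]); cur=np.arctan2(Y[1],Y[0])
    # tool down: a turn +a about tool z lowers world yaw by a
    t=None if yaw is None else [round(-((yaw-cur+np.pi/2)%np.pi-np.pi/2),3)]
    print('shift',s.round(4),'turn z',t,'cur yaw',round(np.degrees(cur),1))
E
cat > m1.py <<'E'
from h import *
im,K,T=snap('top'); print('cam',T[:3,3].round(3))
def rep(name,m,near,z,rad=20):
    c=blobs(m,near,rad)
    if not c: print(name,'none'); return
    r=cv2.minAreaRect(c[0]); b=cast(K,T,cv2.boxPoints(r),z); ctr=cast(K,T,[r[0]],z)[0]
    e=b[1]-b[0],b[2]-b[1]; L=max(e,key=np.linalg.norm)
    print(name,ctr[:2].round(4),'size',[round(np.linalg.norm(v)*1e3) for v in e],'long ang',round(np.degrees(np.arctan2(L[1],L[0]))%180,1))
rep('large',blue(im),(261,243),.083); rep('smallcap',white(im),(262,180),.071)
rep('timer',white(im),(151,240),.014)
rep('redcap',red(im),(198,195),.01,25); rep('whitebarrel',white(im),(213,180),.01,25)
rep('nestL',blue(im),(356,234),.012); rep('nestS',white(im),(428,202),.012)
rep('nestT',yellow(im),(362,193),.036); rep('nestM',red(im),(422,244),.036)
E
python3 m1.py
```

```text
cam [0.441 0.011 0.988]
large [0.4258 0.0909] size [34, 34] long ang 109.9
smallcap [0.5719 0.0905] size [34, 32] long ang 91.3
timer [0.4254 0.3572] size [61, 60] long ang 91.5
redcap [0.5197 0.2573] size [15, 9] long ang 136.9
whitebarrel [0.5488 0.2337] size [53, 9] long ang 141.4
nestL [ 0.4519 -0.129 ] size [54, 57] long ang 0.7
nestS [ 0.5317 -0.2822] size [14, 29] long ang 0.1
nestT [ 0.5497 -0.1402] size [74, 125] long ang 82.4
nestM [ 0.4332 -0.2793] size [126, 77] long ang 110.7
```

```bash
python3 -c "
from h import *
togo(.40,.12,.25,np.radians(84))"
```

```text
shift [-0.349  -0.3954 -0.019 ] turn z [np.float64(-0.185)] cur yaw 73.4
```

```bash

python3 -m jog '[[[-0.165,-0.187,-0.01],[0,0,0]],[[-0.165,-0.187,-0.01],[0,0,0]],[[-0.165,-0.187,-0.01],[0,0,0]],[[-0.165,-0.187,-0.01],[0,0,0]],[[-0.165,-0.187,-0.01],[0,0,0]]]' 1 40
python3 -m jog '[[[-0.165,-0.187,-0.01],[0,0,0]],[[-0.165,-0.187,-0.01],[0,0,0]],[[-0.165,-0.187,-0.01],[0,0,0]],[[-0.165,-0.187,-0.01],[0,0,-0.185]],[[-0.165,-0.187,-0.01],[0,0,-0.185]]]'
python3 -c "
from h import *
togo(.40,.12,.25,np.radians(84))"
```

```text
t: 0.7
tool_pos: [0.2835, 0.3708, 0.2411]
tool_rot: [0.452, 3.109, -0.0]
contact_force: [0.7, -0.5, 1.0]
opening: 0.0856
grip_force: 0.0
t: 1.2
tool_pos: [0.3844, 0.153, 0.251]
tool_rot: [0.158, 3.137, 0.001]
contact_force: [0.8, 0.4, 0.1]
opening: 0.0856
grip_force: 0.0
shift [-0.0188 -0.0313  0.001 ] turn z [np.float64(0.004)] cur yaw 84.2
```

```bash

python3 -m jog '[[[-0.015,-0.03,0],[0,0,0]],[[-0.015,-0.03,0],[0,0,0]],[[-0.015,-0.03,0],[0,0,0]]]'
python3 - <<'E'
from h import *
o=ctrl.get_obs(); print(o['tool_pos'],o['dq'].round(3))
im,K,T=snap('wrist'); cv2.imwrite('pics/w1.png',im)
print(proj(K,T,[[.4258,.0909,.083],[.5719,.0905,.071],[.52,.257,.01],[.425,.357,.014]]).round())
E
```

```text
t: 1.5
tool_pos: [0.396, 0.1227, 0.2508]
tool_rot: [-0.168, -3.137, -0.001]
contact_force: [-0.3, -0.1, 0.1]
opening: 0.0853
grip_force: 0.0
[0.39597118 0.12270734 0.25078502] [ 0.042 -0.001  0.001  0.002 -0.001 -0.   ]
[[247. 224.]
 [266. 355.]
 [407. 268.]
 [501. 179.]]
```

View pics/w1.png

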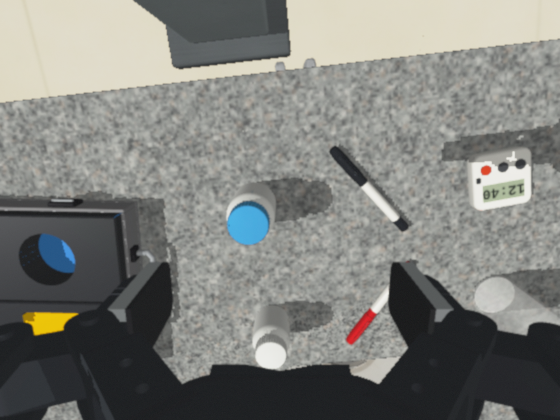

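Wrist view: blue cap at (248,224), white cap at (271,355), black marker at (368,188), red marker at (370,312), timer at (500,182). All lie within 1–2 px of where the top-view positions project, so the two cameras agree.

```bash
python3 - <<'E'
from h import *
im,K,T=snap('wrist')
def rep(name,m,near,z,rad=25):
    c=blobs(m,near,rad)
    if not c: print(name,'none'); return
    r=cv2.minAreaRect(c[0]); b=cast(K,T,cv2.boxPoints(r),z); ctr=cast(K,T,[r[0]],z)[0]
    e=b[1]-b[0],b[2]-b[1]; L=max(e,key=np.linalg.norm)
    print(name,ctr[:2].round(4),'size',[round(np.linalg.norm(v)*1e3) for v in e],'ang',round(np.degrees(np.arctan2(L[1],L[0]))%180,1))
rep('large',blue(im),(248,224),.083); rep('smallcap',white(im),(271,355),.071); rep('timer',white(im),(500,180),.014); rep('redcap',red(im),(362,325),.008)
togo(.4258,.0909,.15,np.radians(84)); togo(.4258,.0909,.038)
E
```

```text
large [0.4245 0.091 ] size [36, 40] ang 173.5
smallcap [0.5507 0.0874] size [42, 81] ang 29.6
timer [0.435  0.3562] size [66, 80] ang 6.1
redcap [0.5919 0.2005] size [51, 13] ang 140.8
shift [-0.0335 -0.0296  0.1007] turn z [np.float64(0.001)] cur yaw 84.1
shift [-0.0335 -0.0297  0.2127] turn z None cur yaw 84.1
```

```bash

python3 -m jog '[[[-0.033,-0.030,0.02],[0,0,0]],[[-0.033,-0.030,0.06],[0,0,0]],[[-0.033,-0.030,0.11],[0,0,0]],[[-0.033,-0.030,0.15],[0,0,0]],[[-0.033,-0.030,0.15],[0,0,0]]]'
python3 -c "
from h import *
togo(.4252,.091,.038,np.radians(84))"
```

```text
t: 2.1
tool_pos: [0.4202, 0.0908, 0.0945]
tool_rot: [-0.16, -3.124, 0.002]
contact_force: [-1.0, 0.7, -0.0]
opening: 0.0855
grip_force: 0.0
shift [-0.0057  0.0008  0.0564] turn z [np.float64(0.002)] cur yaw 84.1
```

```bash

python3 -m jog '[[[-0.001,0.0,0.03],[0,0,0]],[[-0.001,0.0,0.06],[0,0,0]],[[-0.001,0.0,0.06],[0,0,0]]]' 
python3 -c "
from h import *
togo(.4252,.091,.038,np.radians(84))"
```

```text
t: 2.4
tool_pos: [0.4246, 0.0905, 0.0394]
tool_rot: [-0.161, -3.132, 0.001]
contact_force: [-0.1, -0.0, -0.9]
opening: 0.0854
grip_force: 0.0
shift [-0.0005  0.0005  0.0014] turn z [np.float64(0.002)] cur yaw 84.1
```

```bash

python3 -m jog '[[[0,0,0],[0,0,0]],[[0,0,0],[0,0,0]],[[0,0,0],[0,0,0]],[[0,0,0],[0,0,0]],[[0,0,0],[0,0,0]]]' 0 40
python3 -m jog '[[[0,0,-0.03],[0,0,0]],[[0,0,-0.08],[0,0,0]],[[0,0,-0.13],[0,0,0]],[[0,0,-0.17],[0,0,0]],[[0,0,-0.17],[0,0,0]]]' 
python3 -c "
from h import *
togo(.56,-.19,.21,np.radians(84))"
```

```text
t: 2.9
tool_pos: [0.4287, 0.09, 0.0439]
tool_rot: [0.164, 3.133, 0.001]
contact_force: [-1.1, 1.1, 5.7]
opening: 0.0456
grip_force: 40.4
t: 3.4
tool_pos: [0.4307, 0.0899, 0.2202]
tool_rot: [0.164, 3.122, 0.002]
contact_force: [0.5, -0.1, -0.1]
opening: 0.0453
grip_force: 41.7
shift [-0.1576 -0.2648  0.012 ] turn z [np.float64(-0.0)] cur yaw 84.0
```

```bash

python3 -m jog '[[[-0.125,-0.21,0],[0,0,0]],[[-0.125,-0.21,0],[0,0,0]],[[-0.125,-0.21,0],[0,0,0]],[[-0.125,-0.21,0],[0,0,0]],[[-0.125,-0.21,0],[0,0,0]]]'
python3 -m jog '[[[-0.03,-0.05,0],[0,0,0]],[[-0.03,-0.05,0],[0,0,0]],[[-0.03,-0.05,0],[0,0,0]],[[-0.03,-0.05,0],[0,0,0]]]' 
python3 - <<'E'
from h import *
im,K,T=snap('wrist'); cv2.imwrite('pics/w2.png',im)
print(proj(K,T,[[.4519,-.129,.012],[.4519,-.129,.044],[.5497,-.1402,.036],[.4332,-.2793,.036],[.531,-.290,.044]]).round())
E
```

```text
t: 3.9
tool_pos: [0.5294, -0.1345, 0.2109]
tool_rot: [0.166, 3.137, -0.0]
contact_force: [0.8, 0.5, -1.3]
opening: 0.0453
grip_force: 41.7
t: 4.3
tool_pos: [0.5531, -0.1842, 0.2106]
tool_rot: [-0.164, -3.136, -0.001]
contact_force: [-0.5, 0.6, -1.0]
opening: 0.0455
grip_force: 41.7
[[329.  63.]
 [334.  58.]
 [328. 178.]
 [148.  55.]
 [155. 176.]]
```

View pics/w2.png

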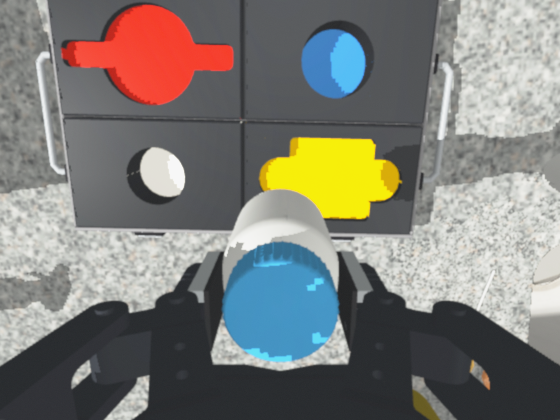

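The held bottle hangs upright. The red nest is at (149,54), the yellow at (330,178), the blue hole at (334,63), the white hole at (156,173), and the block seams cross at (242,120). Next I fit the nest positions from this view.

```bash
cat > nest.py <<'E'
from h import *
im,K,T=snap('wrist')
def centre(m,near,z):
    c=blobs(m,near,60)[0]; p=cast(K,T,c[:,0],z)[:,:2]
    r=cv2.minAreaRect((p*1e4).astype(np.float32)); b=cv2.boxPoints(r)/1e4; e=[b[1]-b[0],b[2]-b[1]]; L=max(e,key=np.linalg.norm)
    return np.array(r[0])/1e4,[round(np.linalg.norm(v)*1e3,1) for v in e],round(np.degrees(np.arctan2(L[1],L[0]))%180,2)
def go(n,m,near,z): print(n,*centre(m,near,z))
go('M',red(im),(149,54),.036); go('T',yellow(im),(330,178),.036)
go('Lfloor',blue(im),(334,63),.012); go('Sfloor',white(im),(156,173),.012)
print('cross',cast(K,T,[242,120],.044)[0].round(4))
# dark rim of holes: lit/dark foam edges not reliable; widths of visible floor via ellipse
for n,m,q in (('L',blue(im),(334,63)),('S',white(im),(156,173))):
    c=blobs(m,q,30)[0]; print(n,cast(K,T,[c[:,0].min(0)],.012)[0].round(4),cast(K,T,[c[:,0].max(0)],.012)[0].round(4),c[:,0].min(0),c[:,0].max(0))
E
python3 nest.py
```

```text
M [ 0.43401836 -0.2788762 ] [np.float32(128.5), np.float32(75.6)] 109.97
T [ 0.55086831 -0.13806669] [np.float32(72.8), np.float32(127.8)] 82.15
Lfloor [ 0.45323296 -0.1253332 ] [np.float32(57.1), np.float32(56.8)] 174.08
Sfloor [ 0.53270605 -0.29346191] [np.float32(42.1), np.float32(45.5)] 55.88
cross [ 0.4921 -0.2083  0.044 ]
L [ 0.4219 -0.151   0.012 ] [ 0.4847 -0.0984  0.012 ] [301  29] [365  98]
S [ 0.507  -0.3099  0.012 ] [ 0.5567 -0.2768  0.012 ] [140 147] [184 195]
```

```bash
python3 - <<'E'
from h import *
for i in range(3):
    im,K,T=snap('wrist'); o=ctrl.get_obs(); print(o['tool_pos'].round(4),o['tool_rot'].round(3))
c=blobs(blue(im),(279,300),40,500)[0]; h=c[:,0]
lo=h[h[:,1]>300]; (cx,cy),r=cv2.minEnclosingCircle(lo); print('cap',cx,cy,r)
M=R.from_rotvec(o['tool_rot'])
for zt in (.036,.039,.042):
    p=cast(K,T,[[cx,cy]],o['tool_pos'][2]+zt)[0]; q=cast(K,T,[[cx-r,cy],[cx+r,cy]],o['tool_pos'][2]+zt)
    print(zt,p.round(4),'dia',np.linalg.norm(q[1]-q[0]).round(4),'tool',M.inv().apply(p-o['tool_pos']).round(4))
E
```

```text
[ 0.5533 -0.1837  0.2111] [0.162 3.137 0.   ]
[ 0.5534 -0.1838  0.2112] [0.162 3.137 0.   ]
[ 0.5534 -0.184   0.2112] [ 0.162  3.137 -0.   ]
cap 280.0762634277344 307.5 59.095420837402344
0.036 [ 0.5511 -0.1826  0.2472] dia 0.0391 tool [ 0.0024  0.0012 -0.036 ]
0.039 [ 0.5494 -0.1824  0.2502] dia 0.038 tool [ 0.0042  0.0012 -0.039 ]
0.042 [ 0.5476 -0.1822  0.2532] dia 0.0369 tool [ 0.0059  0.0012 -0.042 ]
```

```bash
python3 -c "
from h import *
togo(.4566,-.1273,.12,np.radians(83)); togo(.4566,-.1273,.057)"
```

```text
shift [0.1022 0.0464 0.0912] turn z [np.float64(0.019)] cur yaw 84.1
shift [0.1022 0.0464 0.1542] turn z None cur yaw 84.1
```

```bash

python3 -m jog '[[[0.045,0.02,0.0],[0,0,0.019]],[[0.09,0.04,0.01],[0,0,0.019]],[[0.102,0.0465,0.04],[0,0,0.019]],[[0.102,0.0465,0.08],[0,0,0.019]],[[0.102,0.0465,0.091],[0,0,0.019]]]'
python3 -m jog '[[[0,0,0],[0,0,0]],[[0,0,0],[0,0,0]]]'
python3 -c "
from h import *
togo(.4566,-.1273,.057,np.radians(83))"
```

```text
t: 5.05
tool_pos: [0.4539, -0.1262, 0.116]
tool_rot: [-0.192, -3.13, -0.004]
contact_force: [-0.5, -0.2, -1.3]
opening: 0.0451
grip_force: 41.7
t: 5.25
tool_pos: [0.4581, -0.1286, 0.1215]
tool_rot: [0.194, 3.134, -0.001]
contact_force: [0.2, 0.9, -1.5]
opening: 0.0452
grip_force: 41.7
shift [0.0018 0.0011 0.0645] turn z [np.float64(-0.001)] cur yaw 82.9
```

```bash

python3 -m jog '[[[0.001,0.001,0.025],[0,0,0]],[[0.001,0.001,0.045],[0,0,0]],[[0.001,0.001,0.058],[0,0,0]],[[0.001,0.001,0.064],[0,0,0]],[[0.001,0.001,0.064],[0,0,0]]]'
python3 -m jog '[[[0,0,0.001],[0,0,0]],[[0,0,0.001],[0,0,0]]]'
```

```text
t: 5.75
tool_pos: [0.4571, -0.1275, 0.0568]
tool_rot: [0.194, 3.134, -0.001]
contact_force: [0.2, 1.0, -0.8]
opening: 0.0453
grip_force: 41.7
t: 5.95
tool_pos: [0.4571, -0.1275, 0.056]
tool_rot: [0.194, 3.134, -0.001]
contact_force: [-0.2, -0.8, -0.5]
opening: 0.0454
grip_force: 41.8
```

```bash

python3 -m jog '[[[0,0,0.002],[0,0,0]],[[0,0,0.002],[0,0,0]]]'
python3 -m jog '[[[0,0,0.002],[0,0,0]],[[0,0,0.002],[0,0,0]]]'
```

```text
t: 6.15
tool_pos: [0.4576, -0.1277, 0.056]
tool_rot: [0.194, 3.133, -0.001]
contact_force: [-4.4, 1.7, 11.4]
opening: 0.0455
grip_force: 43.0
t: 6.35
tool_pos: [0.4585, -0.1278, 0.0561]
tool_rot: [0.194, 3.133, -0.001]
contact_force: [-8.9, 2.7, 23.0]
opening: 0.0451
grip_force: 44.0
```

```bash

python3 -m jog '[[[0,0,-0.003],[0,0,0]],[[0,0,-0.003],[0,0,0]]]' 
python3 -m jog '[[[0,0,0],[0,0,0]],[[0,0,0],[0,0,0]],[[0,0,0],[0,0,0]],[[0,0,0],[0,0,0]]]' 0.8
python3 -m jog '[[[0,0,-0.03],[0,0,0]],[[0,0,-0.08],[0,0,0]],[[0,0,-0.12],[0,0,0]],[[0,0,-0.15],[0,0,0]],[[0,0,-0.15],[0,0,0]]]'
python3 -c "
from h import *
togo(.555,-.18,.21,np.radians(84));togo(.62,.09,.21,np.radians(84))"
```

```text
t: 6.55
tool_pos: [0.4575, -0.1277, 0.0559]
tool_rot: [0.194, 3.132, -0.002]
contact_force: [-1.5, 0.5, 6.9]
opening: 0.0457
grip_force: 42.6
t: 6.95
tool_pos: [0.4558, -0.127, 0.0534]
tool_rot: [-0.194, -3.135, -0.001]
contact_force: [-1.1, 0.4, 0.3]
opening: 0.0683
grip_force: 0.0
t: 7.45
tool_pos: [0.4589, -0.1283, 0.2098]
tool_rot: [0.194, 3.126, -0.006]
contact_force: [0.6, -0.4, 0.7]
opening: 0.0688
grip_force: 0.0
shift [-0.1018 -0.0394  0.0009] turn z [np.float64(-0.019)] cur yaw 82.9
shift [-0.1329  0.2365  0.0003] turn z [np.float64(-0.019)] cur yaw 82.9
```

```bash

python3 -m jog '[[[-0.11,0.2,0],[0,0,-0.019]],[[-0.11,0.2,0],[0,0,-0.019]],[[-0.11,0.2,0],[0,0,-0.019]],[[-0.11,0.2,0],[0,0,-0.019]],[[-0.11,0.2,0],[0,0,-0.019]]]' 1
python3 -m jog '[[[-0.023,0.035,0],[0,0,0]],[[-0.023,0.035,0],[0,0,0]],[[-0.023,0.035,0],[0,0,0]],[[-0.023,0.035,0],[0,0,0]]]'
python3 - <<'E'
from h import *
im,K,T=snap('wrist'); cv2.imwrite('pics/w3.png',im)
print(ctrl.get_obs()['tool_pos'],proj(K,T,[[.5719,.0905,.071],[.5197,.2573,.01]]).round())
im,K,T=snap('top'); cv2.imwrite('pics/t3.png',im)
E
```

```text
t: 7.95
tool_pos: [0.5907, 0.0607, 0.2021]
tool_rot: [-0.161, -3.135, -0.001]
contact_force: [0.7, -0.5, 0.8]
opening: 0.0855
grip_force: 0.0
t: 8.35
tool_pos: [0.6158, 0.0896, 0.2028]
tool_rot: [-0.165, -3.135, 0.001]
contact_force: [-0.3, 0.3, 0.1]
opening: 0.0854
grip_force: 0.0
[0.61585179 0.08936442 0.20328237] [[274. 141.]
 [460.  54.]]
```

View pics/w3.png

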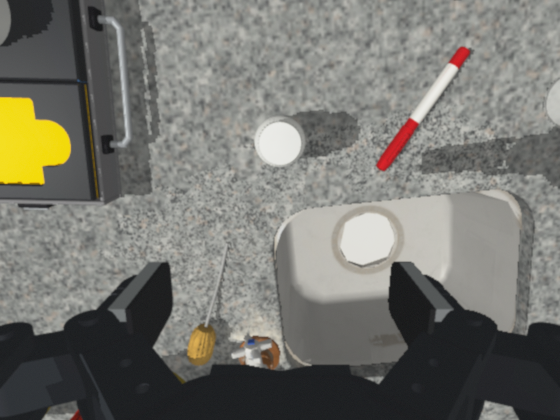

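View pics/t3.png

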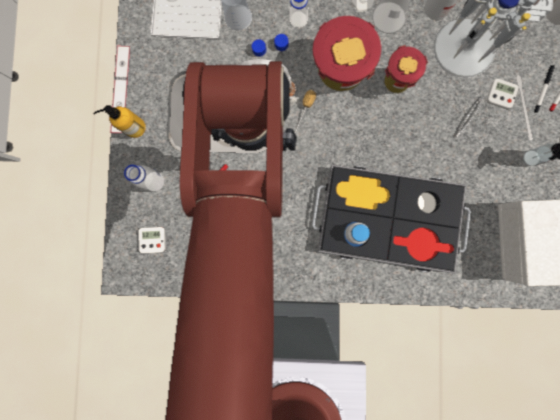

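The large bottle stands in its nest (top view (358,234)). The wrist view shows the white cap at (279,141) and the whole red marker from (465,50) to (382,167).

```bash
python3 - <<'E'
from h import *
im,K,T=snap('wrist')
c=blobs(white(im),(279,141),30)[0]; (x,y),r=cv2.minEnclosingCircle(c); print('cap px',x,y,r,cv2.boundingRect(c))
for z in (.056,.071): print(cast(K,T,[[x,y]],z)[0].round(4))
q=cast(K,T,[[x-r,y],[x+r,y]],.071); print('dia',np.linalg.norm(q[1]-q[0]))
m=(red(im)|white(im)); 
rb=blobs(red(im),(425,110),90); P=np.vstack([b[:,0] for b in rb[:2]]); p=cast(K,T,P,.006)[:,:2]
rr=cv2.minAreaRect((p*1e4).astype(np.float32)); b=cv2.boxPoints(rr)/1e4; e=[b[1]-b[0],b[2]-b[1]]; L=max(e,key=np.linalg.norm)
print('red marker',np.array(rr[0])/1e4,[np.linalg.norm(v).round(4) for v in e],np.degrees(np.arctan2(L[1],L[0]))%180, len(rb))
E
```

```text
cap px 271.4468078613281 142.92198181152344 29.812397003173828 (247, 115, 55, 56)
[0.5747 0.0877 0.056 ]
[0.5735 0.0882 0.071 ]
dia 0.04491289874126876
red marker [0.56362544 0.22447217] [np.float32(0.1258), np.float32(0.0125)] 141.4563 2
```

```bash
python3 -c "
from h import *
togo(.573,.0912,.11,np.radians(84)); togo(.573,.0912,.034,np.radians(84))"
```

```text
shift [ 0.043  -0.0026  0.0939] turn z [np.float64(-0.001)] cur yaw 83.9
shift [ 0.043  -0.0026  0.1699] turn z [np.float64(-0.001)] cur yaw 83.9
```

```bash

python3 -m jog '[[[0.043,-0.0025,0.0],[0,0,0]],[[0.043,-0.0025,0.04],[0,0,0]],[[0.043,-0.0025,0.08],[0,0,0]],[[0.043,-0.0025,0.11],[0,0,0]],[[0.043,-0.0025,0.11],[0,0,0]]]'
python3 -m jog '[[[0,0,0],[0,0,0]]]'
python3 -c "
from h import *
togo(.573,.0912,.034,np.radians(84))"
```

```text
t: 9.0
tool_pos: [0.5692, 0.0914, 0.0888]
tool_rot: [-0.166, -3.127, 0.001]
contact_force: [0.2, 0.8, -0.8]
opening: 0.0855
grip_force: 0.0
t: 9.1
tool_pos: [0.5735, 0.0917, 0.0944]
tool_rot: [-0.166, -3.137, 0.0]
contact_force: [0.3, 0.4, 0.2]
opening: 0.0852
grip_force: 0.0
shift [ 0.0004 -0.0005  0.0604] turn z [np.float64(-0.001)] cur yaw 83.9
```

```bash

python3 -m jog '[[[0,0,0.03],[0,0,0]],[[0,0,0.06],[0,0,0]],[[0,0,0.06],[0,0,0]],[[0,0,0.06],[0,0,0]]]'
python3 -m jog '[[[0,0,0],[0,0,0]],[[0,0,0],[0,0,0]],[[0,0,0],[0,0,0]],[[0,0,0],[0,0,0]],[[0,0,0],[0,0,0]]]' 0 40
python3 -m jog '[[[0,0,-0.03],[0,0,0]],[[0,0,-0.08],[0,0,0]],[[0,0,-0.13],[0,0,0]],[[0,0,-0.16],[0,0,0]],[[0,0,-0.16],[0,0,0]]]' 
python3 -c "
from h import *
togo(.62,-.34,.20,np.radians(83))"
```

```text
t: 9.5
tool_pos: [0.5749, 0.0921, 0.0361]
tool_rot: [0.165, 3.135, 0.0]
contact_force: [0.6, -0.9, -0.0]
opening: 0.0854
grip_force: 0.0
t: 10.0
tool_pos: [0.5747, 0.0923, 0.0358]
tool_rot: [0.164, 3.135, 0.0]
contact_force: [-1.8, 0.3, 5.5]
opening: 0.0393
grip_force: 40.1
t: 10.5
tool_pos: [0.5769, 0.0923, 0.201]
tool_rot: [0.164, 3.126, 0.001]
contact_force: [-0.1, 0.8, -0.6]
opening: 0.0393
grip_force: 40.9
shift [-0.088  -0.4255  0.0014] turn z [np.float64(0.018)] cur yaw 84.0
```

```bash

python3 -m jog '[[[-0.035,-0.23,0],[0,0,0.018]],[[-0.035,-0.23,0],[0,0,0.018]],[[-0.035,-0.23,0],[0,0,0.018]],[[-0.035,-0.23,0],[0,0,0.018]],[[-0.035,-0.23,0],[0,0,0.018]]]'
python3 -m jog '[[[-0.035,-0.17,0],[0,0,0]],[[-0.035,-0.17,0],[0,0,0]],[[-0.035,-0.17,0],[0,0,0]],[[-0.035,-0.17,0],[0,0,0]],[[-0.035,-0.17,0],[0,0,0]]]'
python3 -m jog '[[[0,0,0],[0,0,0]]]'
python3 - <<'E'
from h import *
o=ctrl.get_obs(); im,K,T=snap('wrist'); cv2.imwrite('pics/w4.png',im)
print(o['tool_pos'],proj(K,T,[[.5318,-.2907,.012],[.5318,-.2907,.044]]).round())
E
```

```text
t: 11.0
tool_pos: [0.5831, -0.143, 0.1919]
tool_rot: [-0.196, -3.133, -0.0]
contact_force: [1.2, -0.1, -1.1]
opening: 0.0387
grip_force: 41.0
t: 11.5
tool_pos: [0.5969, -0.3162, 0.1914]
tool_rot: [-0.199, -3.132, -0.001]
contact_force: [-0.2, 1.9, -0.7]
opening: 0.0391
grip_force: 41.0
t: 11.6
tool_pos: [0.5974, -0.3129, 0.1919]
tool_rot: [-0.194, -3.133, -0.003]
contact_force: [-0.1, -0.8, -0.1]
opening: 0.0392
grip_force: 41.0
[ 0.59735463 -0.31287999  0.19185456] [[295. 109.]
 [296. 108.]]
```

View pics/w4.png

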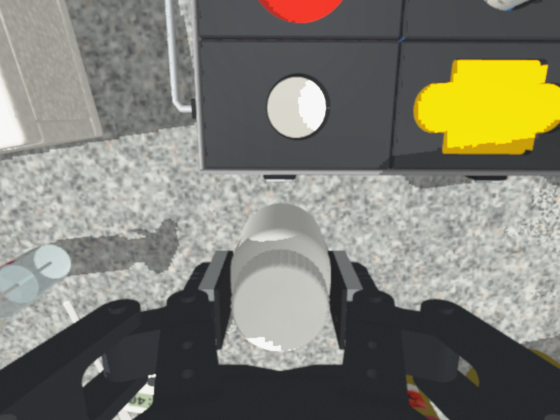

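The hole centre is at about (297,107), where predicted. The bottle hangs upright, cap at about (281,301).

```bash
python3 - <<'E'
from h import *
o=ctrl.get_obs(); im,K,T=snap('wrist')
M=R.from_rotvec(o['tool_rot'])
for zt in (.033,.036):
    q=cast(K,T,[[281,301],[232,301],[330,301],[281,350]],o['tool_pos'][2]+zt); print(np.linalg.norm(q[2]-q[1]).round(4),M.inv().apply(q-o['tool_pos'])[[0,3]].round(4).tolist())
off=M.apply([.001,.0,0]); print(off)
p=np.array([.5318,-.2907])-off[:2]; togo(*p,.11,np.radians(83)); togo(*p,.049)
E
```

```text
0.0332 [[0.003, 0.0013, -0.033], [-0.0161, 0.0013, -0.033]]
0.0323 [[0.0047, 0.0013, -0.036], [-0.0139, 0.0013, -0.036]]
[-9.92502281e-04  1.22204708e-04  2.28713872e-06]
shift [0.067  0.0128 0.0829] turn z [np.float64(0.0)] cur yaw 83.0
shift [0.0669 0.0127 0.1439] turn z None cur yaw 83.0
```

```bash

python3 -m jog '[[[0.045,0.008,0.0],[0,0,0]],[[0.065,0.012,0.02],[0,0,0]],[[0.065,0.012,0.05],[0,0,0]],[[0.065,0.012,0.075],[0,0,0]],[[0.065,0.012,0.08],[0,0,0]]]'
python3 -m jog '[[[0,0,0],[0,0,0]],[[0,0,0],[0,0,0]]]'
python3 -c "
from h import *
togo(.5348,-.2917,.049,np.radians(83))"
```

```text
t: 12.2
tool_pos: [0.533, -0.2902, 0.1099]
tool_rot: [-0.19, -3.13, -0.006]
contact_force: [0.5, -0.3, -1.8]
opening: 0.039
grip_force: 40.9
t: 12.4
tool_pos: [0.5362, -0.2933, 0.1156]
tool_rot: [0.191, 3.134, -0.002]
contact_force: [-0.2, -0.4, -1.4]
opening: 0.0395
grip_force: 41.0
shift [0.0017 0.0015 0.0666] turn z [np.float64(0.0)] cur yaw 83.0
```

```bash

python3 -m jog '[[[0.001,0.001,0.025],[0,0,0]],[[0.001,0.001,0.045],[0,0,0]],[[0.001,0.001,0.058],[0,0,0]],[[0.001,0.001,0.065],[0,0,0]],[[0.001,0.001,0.065],[0,0,0]]]'
python3 -m jog '[[[0,0,0.002],[0,0,0]],[[0,0,0.002],[0,0,0]]]'
```

```text
t: 12.9
tool_pos: [0.5345, -0.2922, 0.0502]
tool_rot: [-0.192, -3.136, 0.0]
contact_force: [-2.4, 1.5, 1.4]
opening: 0.0389
grip_force: 43.6
t: 13.1
tool_pos: [0.5345, -0.2922, 0.0476]
tool_rot: [0.192, 3.135, -0.0]
contact_force: [-3.1, 2.0, 1.5]
opening: 0.0394
grip_force: 43.6
```

```bash

python3 -m jog '[[[0.001,0.0005,0.001],[0,0,0]],[[0.001,0.0005,0.0015],[0,0,0]]]'
python3 -m jog '[[[0,0,0.001],[0,0,0]],[[0,0,0.0015],[0,0,0]]]'
```

```text
t: 13.3
tool_pos: [0.5342, -0.2921, 0.0459]
tool_rot: [0.193, 3.133, -0.002]
contact_force: [-0.8, -0.2, -0.7]
opening: 0.0391
grip_force: 43.4
t: 13.5
tool_pos: [0.5342, -0.2921, 0.0444]
tool_rot: [0.193, 3.134, -0.001]
contact_force: [1.1, 0.0, -0.8]
opening: 0.0393
grip_force: 43.6
```

```bash

python3 -m jog '[[[0,0,0.001],[0,0,0]],[[0,0,0.0015],[0,0,0]]]'
```

```text
t: 13.7
tool_pos: [0.5344, -0.2921, 0.0433]
tool_rot: [0.193, 3.133, -0.002]
contact_force: [1.4, 0.2, 2.7]
opening: 0.0388
grip_force: 44.0
```

```bash

python3 -m jog '[[[0,0,-0.001],[0,0,0]],[[0,0,-0.001],[0,0,0]],[[0,0,-0.001],[0,0,0]],[[0,0,-0.001],[0,0,0]]]' 0.8
python3 -m jog '[[[0,0,-0.03],[0,0,0]],[[0,0,-0.08],[0,0,0]],[[0,0,-0.12],[0,0,0]],[[0,0,-0.15],[0,0,0]],[[0,0,-0.15],[0,0,0]]]'
python3 -c "
from h import *
togo(.47,.34,.2,np.radians(91))"
```

```text
t: 14.1
tool_pos: [0.5331, -0.2915, 0.0432]
tool_rot: [-0.193, -3.135, -0.0]
contact_force: [-0.1, -0.2, -0.6]
opening: 0.0682
grip_force: 0.0
t: 14.6
tool_pos: [0.5359, -0.2935, 0.2003]
tool_rot: [0.192, 3.126, -0.009]
contact_force: [0.4, -0.6, 0.1]
opening: 0.0685
grip_force: 0.0
shift [ 0.143   0.6206 -0.0044] turn z [np.float64(-0.14)] cur yaw 83.0
```

```bash

python3 -m jog '[[[0.055,0.24,-0.01],[0,0,0]],[[0.055,0.24,-0.01],[0,0,0]],[[0.055,0.24,-0.01],[0,0,0]],[[0.055,0.24,-0.01],[0,0,0]],[[0.055,0.24,-0.01],[0,0,0]]]' 1
python3 -m jog '[[[0.055,0.24,-0.01],[0,0,0]],[[0.055,0.24,-0.01],[0,0,0]],[[0.055,0.24,-0.01],[0,0,0]],[[0.055,0.24,-0.01],[0,0,0]],[[0.055,0.24,-0.01],[0,0,0]]]'
python3 -m jog '[[[0.03,0.12,0],[0,0,-0.14]],[[0.03,0.12,0],[0,0,-0.14]],[[0.03,0.12,0],[0,0,-0.14]],[[0.03,0.12,0],[0,0,-0.14]],[[0.03,0.12,0],[0,0,-0.14]]]'
python3 -m jog '[[[0,0,0],[0,0,0]]]'
python3 - <<'E'
from h import *
o=ctrl.get_obs(); im,K,T=snap('wrist'); cv2.imwrite('pics/w5.png',im)
print(o['tool_pos'],proj(K,T,[[.4254,.3572,.014]]).round())
togo(.4254,.357,.02,np.radians(91.5))
im,K,T=snap('top'); print('glass', cast(K,T,[[135,173]],.14))
E
```

```text
t: 15.1
tool_pos: [0.5069, -0.0446, 0.2022]
tool_rot: [-0.193, -3.134, -0.001]
contact_force: [0.8, -1.2, 0.3]
opening: 0.085
grip_force: 0.0
t: 15.6
tool_pos: [0.4818, 0.2002, 0.2123]
tool_rot: [-0.192, -3.134, 0.001]
contact_force: [-0.1, -0.1, -0.5]
opening: 0.0856
grip_force: 0.0
t: 16.1
tool_pos: [0.4673, 0.3208, 0.2121]
tool_rot: [0.029, -3.14, 0.003]
contact_force: [0.4, 0.1, -0.0]
opening: 0.0856
grip_force: 0.0
t: 16.2
tool_pos: [0.4679, 0.3199, 0.2127]
tool_rot: [0.025, -3.141, 0.001]
contact_force: [-0.1, 0.4, 0.2]
opening: 0.0853
grip_force: 0.0
[0.46791215 0.31986667 0.21270515] [[320. 137.]]
shift [0.042  0.038  0.1929] turn z [np.float64(-0.011)] cur yaw 90.9
glass [[0.5665064  0.35501009 0.14      ]]
```

View pics/w5.png

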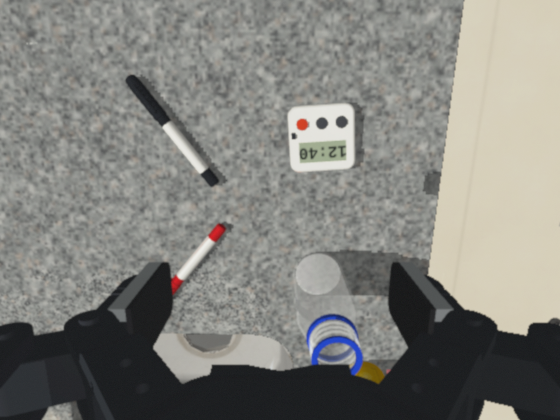

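The timer is at (321,138), nearly square to the tool. The glass bottle at (330,310) is well clear of it.

```bash
python3 - <<'E'
from h import *
im,K,T=snap('wrist')
c=cv2.convexHull(blobs(white(im),(321,138),30)[0])
p=cast(K,T,c[:,0],.012)[:,:2]; r=cv2.minAreaRect((p*1e4).astype(np.float32)); b=cv2.boxPoints(r)/1e4; L=b[1]-b[0]
ang=np.degrees(np.arctan2(L[1],L[0]))%90; ctr=np.array(r[0])/1e4; print('timer',ctr,np.array(r[1])/10,ang)
yaw=ang if ang>45 else ang+90
togo(*ctr,.03,np.radians(yaw)); togo(*ctr,0)
E
```

```text
timer [0.42661484 0.35793477] [62.18335571 61.69007568] 5.110565
shift [0.041  0.0387 0.1833] turn z [np.float64(-0.074)] cur yaw 90.9
shift [0.041  0.0388 0.2133] turn z None cur yaw 90.9
```

```bash

python3 -m jog '[[[0.03,0.028,0.02],[0,0,-0.074]],[[0.041,0.039,0.06],[0,0,-0.074]],[[0.041,0.039,0.11],[0,0,-0.074]],[[0.041,0.039,0.15],[0,0,-0.074]],[[0.041,0.039,0.16],[0,0,-0.074]]]'
python3 -m jog '[[[0,0,0],[0,0,0]],[[0,0,0],[0,0,0]]]'
python3 -c "
from h import *
togo(.4266,.3579,.005,np.radians(95.1))"
```

```text
t: 16.85
tool_pos: [0.4229, 0.3564, 0.048]
tool_rot: [0.141, -3.13, 0.008]
contact_force: [0.6, -0.7, -1.0]
opening: 0.0856
grip_force: 0.0
t: 17.05
tool_pos: [0.428, 0.3599, 0.0559]
tool_rot: [-0.142, 3.135, 0.003]
contact_force: [-0.1, -0.3, 1.0]
opening: 0.0854
grip_force: 0.0
shift [ 0.0018 -0.002   0.0508] turn z [np.float64(0.001)] cur yaw 95.2
```

```bash

python3 -m jog '[[[0.001,-0.001,0.03],[0,0,0]],[[0.001,-0.001,0.05],[0,0,0]],[[0.001,-0.001,0.05],[0,0,0]],[[0.001,-0.001,0.05],[0,0,0]]]' 0.84
python3 -m jog '[[[0,0,0.003],[0,0,0]],[[0,0,0.003],[0,0,0]]]'
python3 -m jog '[[[0,0,0.003],[0,0,0]],[[0,0,0.003],[0,0,0]]]'
```

```text
t: 17.45
tool_pos: [0.427, 0.3591, 0.0059]
tool_rot: [-0.143, 3.135, 0.003]
contact_force: [-0.0, 0.1, 0.7]
opening: 0.0716
grip_force: 0.0
t: 17.65
tool_pos: [0.4265, 0.3589, 0.0021]
tool_rot: [-0.143, 3.136, 0.002]
contact_force: [-0.4, 0.7, -0.5]
opening: 0.0715
grip_force: 0.0
t: 17.85
tool_pos: [0.4254, 0.3582, -0.0025]
tool_rot: [-0.143, 3.138, 0.0]
contact_force: [-0.2, -0.6, 0.6]
opening: 0.0715
grip_force: 0.0
```

```bash

python3 -m jog '[[[0,0,0.0],[0,0,0]],[[0,0,0.0],[0,0,0]],[[0,0,0],[0,0,0]],[[0,0,0],[0,0,0]],[[0,0,0],[0,0,0]]]' 0 40
python3 -m jog '[[[0,0,-0.02],[0,0,0]],[[0,0,-0.06],[0,0,0]],[[0,0,-0.11],[0,0,0]],[[0,0,-0.16],[0,0,0]],[[0,0,-0.19],[0,0,0]]]'
python3 -m jog '[[[0,0,-0.02],[0,0,0]],[[0,0,-0.02],[0,0,0]]]'
python3 - <<'E'
from h import *
togo(.62,-.16,.22,np.radians(83))
im,K,T=snap('wrist'); cv2.imwrite('pics/w6.png',im)
E
```

```text
t: 18.35
tool_pos: [0.4256, 0.3584, -0.0023]
tool_rot: [-0.143, 3.138, 0.0]
contact_force: [-0.1, -0.1, 3.1]
opening: 0.0609
grip_force: 44.7
t: 18.85
tool_pos: [0.4263, 0.3589, 0.1916]
tool_rot: [-0.143, 3.134, 0.004]
contact_force: [1.3, 0.3, -0.2]
opening: 0.0606
grip_force: 44.4
t: 19.05
tool_pos: [0.4269, 0.3592, 0.2111]
tool_rot: [-0.143, 3.133, 0.005]
contact_force: [0.7, 0.3, 0.2]
opening: 0.0611
grip_force: 44.4
shift [-0.1451 -0.5346 -0.0096] turn z [np.float64(0.213)] cur yaw 95.2
```

View pics/w6.png

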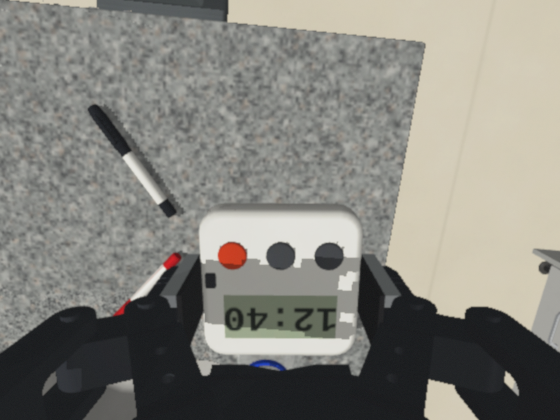

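The timer is held square between the pads, its face centred near (281,283). Now its offset in the hand.

```bash
python3 - <<'E'
from h import *
o=ctrl.get_obs(); im,K,T=snap('wrist'); M=R.from_rotvec(o['tool_rot'])
q=cast(K,T,[[281,210],[281,354],[202,283],[359,283]],o['tool_pos'][2]+.0163); print(M.inv().apply(q-o['tool_pos']).round(4))
togo(.5502,-.1382,.22,np.radians(83))
E
```

```text
[[ 0.0302  0.0013 -0.0164]
 [-0.0306  0.0013 -0.0162]
 [ 0.0011 -0.0291 -0.0163]
 [ 0.0011  0.0313 -0.0163]]
shift [-0.0796 -0.5055 -0.0135] turn z [np.float64(0.213)] cur yaw 95.2
```

```bash

python3 -m jog '[[[-0.036,-0.235,0],[0,0,0]],[[-0.036,-0.235,0],[0,0,0]],[[-0.036,-0.235,0],[0,0,0]],[[-0.036,-0.235,0],[0,0,0]],[[-0.036,-0.235,0],[0,0,0]]]'
python3 -m jog '[[[-0.036,-0.235,0],[0,0,0.213]],[[-0.036,-0.235,0],[0,0,0.213]],[[-0.036,-0.235,0],[0,0,0.213]],[[-0.036,-0.235,0],[0,0,0.213]],[[-0.036,-0.235,0],[0,0,0.213]]]'
python3 -m jog '[[[0,0,0],[0,0,0]],[[0,0,0],[0,0,0]]]'
python3 -c "
from h import *
togo(.5502,-.1387,.07,np.radians(83))"
```

```text
t: 19.65
tool_pos: [0.4814, 0.1248, 0.2042]
tool_rot: [0.141, -3.134, 0.001]
contact_force: [1.1, -0.3, -1.3]
opening: 0.0607
grip_force: 44.4
t: 20.15
tool_pos: [0.5386, -0.1057, 0.2041]
tool_rot: [-0.194, -3.131, -0.001]
contact_force: [0.1, 0.7, -0.5]
opening: 0.061
grip_force: 44.4
t: 20.35
tool_pos: [0.5386, -0.1034, 0.2045]
tool_rot: [-0.194, -3.131, -0.003]
contact_force: [-0.5, 0.2, -1.1]
opening: 0.0607
grip_force: 44.4
shift [-0.0166 -0.0338  0.1344] turn z [np.float64(-0.001)] cur yaw 82.9
```

```bash

python3 -m jog '[[[-0.0165,-0.034,0.0],[0,0,0]],[[-0.0165,-0.034,0.04],[0,0,0]],[[-0.0165,-0.034,0.08],[0,0,0]],[[-0.0165,-0.034,0.12],[0,0,0]],[[-0.0165,-0.034,0.134],[0,0,0]]]'
python3 -m jog '[[[0,0,0],[0,0,0]],[[0,0,0],[0,0,0]]]'
python3 -c "
from h import *
togo(.5502,-.1387,.037,np.radians(83))"
```

```text
t: 20.85
tool_pos: [0.5479, -0.1358, 0.0672]
tool_rot: [-0.188, -3.126, -0.006]
contact_force: [-0.3, 0.4, -1.8]
opening: 0.0607
grip_force: 44.4
t: 21.05
tool_pos: [0.5529, -0.1386, 0.0747]
tool_rot: [0.189, 3.134, -0.001]
contact_force: [-0.0, -0.9, 0.3]
opening: 0.0609
grip_force: 44.4
shift [ 0.0028 -0.0005  0.0377] turn z [np.float64(0.001)] cur yaw 83.1
```

```bash

python3 -m jog '[[[0.002,-0.0005,0.02],[0,0,0]],[[0.002,-0.0005,0.035],[0,0,0]],[[0.002,-0.0005,0.038],[0,0,0]],[[0.002,-0.0005,0.038],[0,0,0]]]'
python3 -m jog '[[[0,0,0.002],[0,0,0]],[[0,0,0.002],[0,0,0]]]'
python3 -m jog '[[[0,0,0.002],[0,0,0]],[[0,0,0.002],[0,0,0]]]'
```

```text
t: 21.45
tool_pos: [0.5502, -0.1392, 0.0357]
tool_rot: [-0.191, -3.136, -0.0]
contact_force: [0.3, 0.7, -0.2]
opening: 0.0608
grip_force: 44.4
t: 21.65
tool_pos: [0.5506, -0.1395, 0.0342]
tool_rot: [0.191, 3.135, -0.001]
contact_force: [-0.8, 0.5, -0.1]
opening: 0.0605
grip_force: 44.4
t: 21.85
tool_pos: [0.5508, -0.1396, 0.0338]
tool_rot: [0.191, 3.135, -0.0]
contact_force: [-3.6, 1.3, 10.0]
opening: 0.0608
grip_force: 45.5
```

```bash

python3 -m jog '[[[0,0,-0.002],[0,0,0]],[[0,0,-0.002],[0,0,0]],[[0,0,-0.002],[0,0,0]],[[0,0,-0.002],[0,0,0]]]' 0.86
python3 -m jog '[[[0,0,-0.02],[0,0,0]],[[0,0,-0.06],[0,0,0]],[[0,0,-0.11],[0,0,0]],[[0,0,-0.15],[0,0,0]],[[0,0,-0.17],[0,0,0]]]'
python3 - <<'E'
from h import *
togo(.585,.207,.2,np.radians(51.5)); print(ctrl.get_obs()['q'].round(2))
E
```

```text
t: 22.25
tool_pos: [0.55, -0.1393, 0.0333]
tool_rot: [-0.191, -3.136, -0.0]
contact_force: [-0.3, 0.1, -1.0]
opening: 0.0736
grip_force: 0.0
t: 22.75
tool_pos: [0.5519, -0.14, 0.2086]
tool_rot: [0.191, 3.129, -0.003]
contact_force: [1.2, -0.1, -0.5]
opening: 0.0736
grip_force: 0.0
shift [0.0093 0.3484 0.0079] turn z [np.float64(0.55)] cur yaw 83.0
[-0.38 -0.07  1.77  0.    1.43 -1.83]
```

```bash

python3 -m jog '[[[0.006,0.22,0],[0,0,0]],[[0.006,0.22,0],[0,0,0]],[[0.006,0.22,0],[0,0,0]],[[0.006,0.22,0],[0,0,0]],[[0.006,0.22,0],[0,0,0]]]' 1
python3 -m jog '[[[0.004,0.128,0],[0,0,0.55]],[[0.004,0.128,0],[0,0,0.55]],[[0.004,0.128,0],[0,0,0.55]],[[0.004,0.128,0],[0,0,0.55]],[[0.004,0.128,0],[0,0,0.55]]]'
python3 -m jog '[[[0,0,0],[0,0,0]],[[0,0,0],[0,0,0]]]'
cat > mk.py <<'E'
from h import *
o=ctrl.get_obs(); im,K,T=snap('wrist'); cv2.imwrite('pics/w7.png',im); print(o['tool_pos'].round(4))
g=proj(K,T,[[.5636,.2245,.006]])[0]; rb=blobs(red(im),g,150); print(g.round(),[(b[:,0].mean(0).round().tolist(),cv2.contourArea(b)) for b in rb])
P=np.vstack([b[:,0] for b in rb[:2]]); p=cast(K,T,P,.006)[:,:2]
rr=cv2.minAreaRect((p*1e4).astype(np.float32)); b=cv2.boxPoints(rr)/1e4; e=[b[1]-b[0],b[2]-b[1]]; L=max(e,key=np.linalg.norm)
a=np.degrees(np.arctan2(L[1],L[0]))%180; c=np.array(rr[0])/1e4
print('red marker',c,[np.linalg.norm(v).round(4) for v in e],a)
togo(*c,.04,np.radians(a-90)); togo(*c,0)
E
python3 mk.py
```

```text
t: 23.25
tool_pos: [0.5705, 0.0836, 0.2032]
tool_rot: [-0.186, -3.136, -0.002]
contact_force: [-0.2, 0.1, -0.0]
opening: 0.0851
grip_force: 0.0
t: 23.75
tool_pos: [0.5821, 0.2085, 0.2029]
tool_rot: [-1.032, -2.967, 0.001]
contact_force: [-0.2, -0.3, 0.3]
opening: 0.0856
grip_force: 0.0
t: 23.95
tool_pos: [0.5824, 0.2066, 0.2033]
tool_rot: [-1.035, -2.966, 0.0]
contact_force: [0.5, -0.5, 0.4]
opening: 0.0853
grip_force: 0.0
[0.5824 0.2066 0.2033]
[282. 155.] [([281.0, 194.0], 543.0), ([282.0, 96.0], 199.0)]
red marker [0.56385815 0.22330203] [np.float32(0.1251), np.float32(0.0116)] 141.84444
shift [0.025  0.0015 0.1634] turn z [np.float64(-0.006)] cur yaw 51.5
shift [0.025  0.0015 0.2034] turn z None cur yaw 51.5
```

View pics/w7.png

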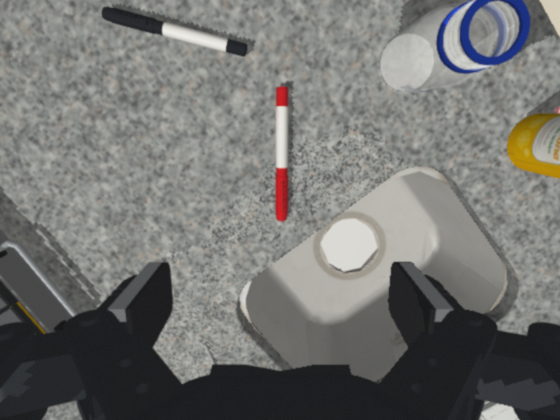

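The marker lies along the tool's x axis from (282,87) to (281,220), and the glass bottle at (455,45) is clear.

```bash

python3 -m jog '[[[0.025,0.001,0.02],[0,0,-0.006]],[[0.025,0.001,0.07],[0,0,-0.006]],[[0.025,0.001,0.12],[0,0,-0.006]],[[0.025,0.001,0.15],[0,0,-0.006]],[[0.025,0.001,0.155],[0,0,-0.006]]]' 0.5
python3 -m jog '[[[0,0,0],[0,0,0]],[[0,0,0],[0,0,0]]]'
python3 -c "
from h import *
togo(.5639,.2237,.004,np.radians(51.8))"
```

```text
t: 24.5
tool_pos: [0.5596, 0.222, 0.0431]
tool_rot: [-1.024, -2.961, 0.008]
contact_force: [-0.8, -0.6, -0.5]
opening: 0.0426
grip_force: 0.0
t: 24.7
tool_pos: [0.5655, 0.2239, 0.0512]
tool_rot: [1.026, 2.966, 0.004]
contact_force: [-0.1, 0.2, 0.2]
opening: 0.0423
grip_force: 0.0
shift [ 0.0012 -0.0013  0.0472] turn z [np.float64(0.001)] cur yaw 51.8
```

```bash

python3 -m jog '[[[0.001,-0.001,0.025],[0,0,0]],[[0.001,-0.001,0.042],[0,0,0]],[[0.001,-0.001,0.047],[0,0,0]],[[0.001,-0.001,0.047],[0,0,0]]]'
python3 -m jog '[[[0,0,0.0],[0,0,0]],[[0,0,0.0],[0,0,0]],[[0,0,0],[0,0,0]],[[0,0,0],[0,0,0]],[[0,0,0],[0,0,0]]]' 0 30
```

```text
t: 25.1
tool_pos: [0.5618, 0.2234, 0.0012]
tool_rot: [-1.026, -2.968, 0.001]
contact_force: [-0.3, -0.5, -0.3]
opening: 0.0428
grip_force: 0.0
t: 25.6
tool_pos: [0.5631, 0.2238, 0.0027]
tool_rot: [1.026, 2.967, 0.002]
contact_force: [0.0, 0.7, 5.3]
opening: 0.0091
grip_force: 31.4
```

```bash

python3 -m jog '[[[0,0,-0.02],[0,0,0]],[[0,0,-0.06],[0,0,0]],[[0,0,-0.11],[0,0,0]],[[0,0,-0.16],[0,0,0]],[[0,0,-0.19],[0,0,0]]]'
python3 -m jog '[[[0,0,-0.01],[0,0,0]]]'
python3 -c "
from h import *
togo(.434,-.279,.21,np.radians(-7))"
```

```text
t: 26.1
tool_pos: [0.5633, 0.2239, 0.1961]
tool_rot: [1.025, 2.965, 0.005]
contact_force: [0.1, -0.2, 0.7]
opening: 0.0092
grip_force: 30.7
t: 26.2
tool_pos: [0.564, 0.2241, 0.2064]
tool_rot: [1.024, 2.963, 0.007]
contact_force: [0.7, 0.3, 0.4]
opening: 0.0092
grip_force: 30.7
shift [-0.2085 -0.4759 -0.0055] turn z [np.float64(1.027)] cur yaw 51.9
```

```bash

python3 -m jog '[[[-0.095,-0.215,0],[0,0,0]],[[-0.095,-0.215,0],[0,0,0]],[[-0.095,-0.215,0],[0,0,0]],[[-0.095,-0.215,0],[0,0,0]],[[-0.095,-0.215,0],[0,0,0]]]'
python3 -m jog '[[[-0.095,-0.215,0],[0,0,0.14]],[[-0.095,-0.215,0],[0,0,0.28]],[[-0.095,-0.215,0],[0,0,0.42]],[[-0.095,-0.215,0],[0,0,0.56]],[[-0.095,-0.215,0],[0,0,0.7]]]'
python3 -c "
from h import *
togo(.434,-.279,.15,np.radians(-7))"
```

```text
t: 26.7
tool_pos: [0.5018, -0.0064, 0.1989]
tool_rot: [-1.027, -2.965, 0.002]
contact_force: [-0.1, 0.2, 0.5]
opening: 0.0093
grip_force: 30.7
t: 27.2
tool_pos: [0.4438, -0.2339, 0.1991]
tool_rot: [-1.99, -2.427, 0.001]
contact_force: [0.7, 0.5, 0.4]
opening: 0.0094
grip_force: 30.7
shift [-0.0424 -0.0183  0.0491] turn z [np.float64(0.319)] cur yaw 11.3
```

```bash

python3 -m jog '[[[-0.042,-0.018,0],[0,0,0.14]],[[-0.042,-0.018,0],[0,0,0.28]],[[-0.042,-0.018,0.02],[0,0,0.32]],[[-0.042,-0.018,0.05],[0,0,0.32]],[[-0.042,-0.018,0.05],[0,0,0.32]]]'
python3 -m jog '[[[0,0,0],[0,0,0]],[[0,0,0],[0,0,0]]]'
python3 - <<'E'
from h import *
togo(.434,-.279,.06,np.radians(-7))
im,K,T=snap('wrist'); cv2.imwrite('pics/w8.png',im)
print(proj(K,T,[[.434,-.279,.036]]))
E
```

```text
t: 27.7
tool_pos: [0.4333, -0.2741, 0.1447]
tool_rot: [-2.337, -2.081, 0.003]
contact_force: [-1.0, 0.8, -0.3]
opening: 0.0096
grip_force: 30.7
t: 27.9
tool_pos: [0.4372, -0.277, 0.1523]
tool_rot: [2.344, 2.09, 0.0]
contact_force: [0.9, 0.5, -0.5]
opening: 0.009
grip_force: 30.7
shift [-0.0023 -0.0031  0.0923] turn z [np.float64(0.007)] cur yaw -6.6
[[275.61361614 206.89121803]]
```

View pics/w8.png

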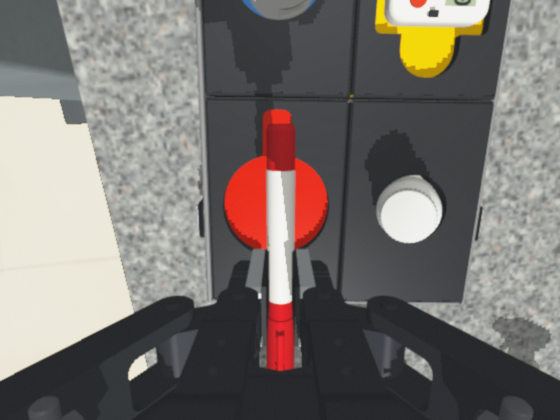

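The marker is held level and aligned, its plug end at (281,123) and the slot's end at (275,111). The timer and the white bottle are sitting in their nests.

```bash
python3 - <<'E'
from h import *
o=ctrl.get_obs(); im,K,T=snap('wrist'); M=R.from_rotvec(o['tool_rot'])
q=np.vstack([cast(K,T,[[281,123],[281,240]],.156),cast(K,T,[[277,110]],.038)]); print(q.round(4).tolist(), M.inv().apply(q-o['tool_pos']).round(4).tolist())
n=np.array([.434,-.279]); v=np.array([.1219,.9925]); print('slot end',n+v*.068)
E
```

```text
[[0.4452, -0.2156, 0.156], [0.4399, -0.2621, 0.156], [0.4434, -0.2105, 0.038]] [[0.062, 0.0006, -0.0033], [0.0153, 0.0007, -0.0032], [0.0671, -0.0019, 0.1147]]
slot end [ 0.4422892 -0.21151  ]
```

```bash

python3 -m jog '[[[-0.002,-0.003,0.04],[0,0,0.007]],[[-0.002,-0.003,0.08],[0,0,0.007]],[[-0.002,-0.003,0.095],[0,0,0.007]],[[-0.002,-0.003,0.095],[0,0,0.007]],[[-0.002,-0.003,0.095],[0,0,0.007]]]'
python3 -c "
from h import *
togo(.4343,-.2785,.0387,np.radians(-7))"
```

```text
t: 28.5
tool_pos: [0.4346, -0.2792, 0.0581]
tool_rot: [2.351, 2.081, 0.001]
contact_force: [0.4, -1.0, -1.0]
opening: 0.0094
grip_force: 30.7
shift [ 0.0007 -0.0004  0.0194] turn z [np.float64(0.0)] cur yaw -7.0
```

```bash

python3 -m jog '[[[0.0005,0,0.01],[0,0,0]],[[0.0005,0,0.017],[0,0,0]],[[0.0005,0,0.018],[0,0,0]],[[0.0005,0,0.018],[0,0,0]]]'
python3 -m jog '[[[0,0,0.002],[0,0,0]],[[0,0,0.002],[0,0,0]]]'
python3 -m jog '[[[0,0,0.002],[0,0,0]],[[0,0,0.002],[0,0,0]]]'
```

```text
t: 28.9
tool_pos: [0.4339, -0.2781, 0.0387]
tool_rot: [2.352, 2.082, 0.0]
contact_force: [0.0, 0.4, 1.1]
opening: 0.0097
grip_force: 30.7
t: 29.1
tool_pos: [0.434, -0.2781, 0.0387]
tool_rot: [-2.352, -2.082, 0.0]
contact_force: [-4.9, 4.1, 13.4]
opening: 0.0095
grip_force: 32.3
t: 29.3
tool_pos: [0.4341, -0.2782, 0.0386]
tool_rot: [-2.351, -2.081, 0.001]
contact_force: [-9.7, 9.1, 26.9]
opening: 0.0095
grip_force: 33.9
```

Landed. Back off, open slightly inside the notch, rise and move aside for a check.

```bash

python3 -m jog '[[[0,0,-0.004],[0,0,0]],[[0,0,-0.004],[0,0,0]]]'
python3 -m jog '[[[0,0,0],[0,0,0]],[[0,0,0],[0,0,0]],[[0,0,0],[0,0,0]]]' 0.3
python3 -m jog '[[[0,0,-0.01],[0,0,0]],[[0,0,-0.04],[0,0,0]],[[0,0,-0.09],[0,0,0]],[[0,0,-0.14],[0,0,0]],[[0,0,-0.18],[0,0,0]]]'
python3 -m jog '[[[0.22,0,0],[0,0,0]],[[0.22,0,0],[0,0,0]],[[0.22,0,0],[0,0,0]],[[0.22,0,0],[0,0,0]],[[0.22,0,0],[0,0,0]]]'
python3 -m jog '[[[0.22,0,0],[0,0,0]],[[0.22,0,0],[0,0,0]],[[0.22,0,0],[0,0,0]],[[0.22,0,0],[0,0,0]],[[0.22,0,0],[0,0,0]]]'
python3 - <<'E'
from h import *
im,K,T=snap('top'); a=cv2.resize(im[150:285,105:480],None,fx=2.1,fy=2.1,interpolation=cv2.INTER_CUBIC)
im,K,T=snap('side'); b=cv2.resize(im[140:345,150:390],None,fx=1.4,fy=1.4); b=cv2.copyMakeBorder(b,0,0,0,a.shape[1]-b.shape[1],cv2.BORDER_CONSTANT)
cv2.imwrite('pics/end.png',np.vstack([a,b]))
E
```

```text
t: 29.5
tool_pos: [0.4342, -0.2783, 0.0393]
tool_rot: [2.351, 2.081, 0.0]
contact_force: [0.1, -0.4, 0.5]
opening: 0.0091
grip_force: 30.7
t: 29.8
tool_pos: [0.4333, -0.2776, 0.0378]
tool_rot: [-2.352, -2.081, 0.0]
contact_force: [-0.5, 0.2, 0.4]
opening: 0.0255
grip_force: 0.0
t: 30.3
tool_pos: [0.4341, -0.2783, 0.2224]
tool_rot: [2.35, 2.08, 0.001]
contact_force: [1.2, -0.7, 0.5]
opening: 0.0257
grip_force: 0.0
t: 30.8
tool_pos: [0.4604, -0.0562, 0.2193]
tool_rot: [2.349, 2.086, 0.002]
contact_force: [-0.0, -0.7, -0.4]
opening: 0.0259
grip_force: 0.0
t: 31.3
tool_pos: [0.487, 0.1625, 0.2193]
tool_rot: [-2.348, -2.086, -0.002]
contact_force: [0.0, -1.1, -0.4]
opening: 0.0255
grip_force: 0.0
```

View pics/end.png

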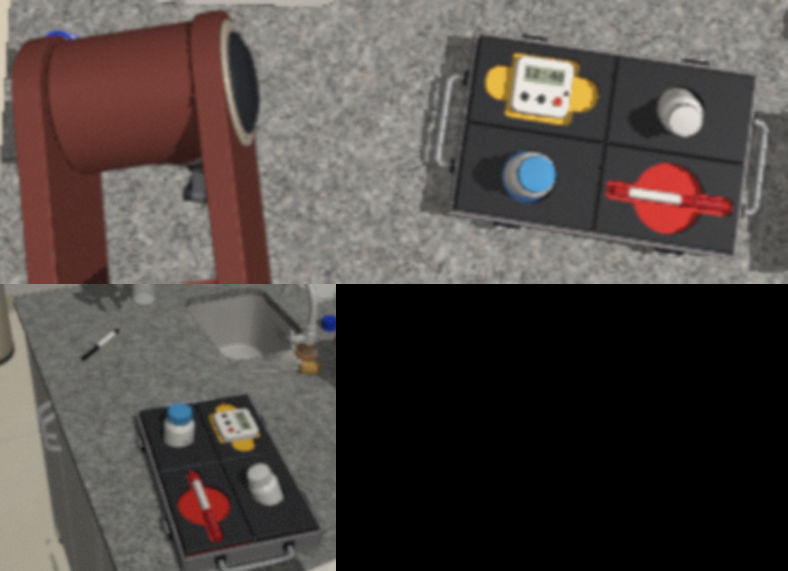

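In the final view the marker, timer and large bottle sit well. The small bottle looks tilted: its cap is at (258,470) against its body at (268,495) in the side crop. I'll measure the lean before mending it.

```bash
cat > tilt.py <<'E'
from h import *
base=np.array([.5318,-.2907])
im,K,T=snap('side')
for n,b,g,m in (('S',base,None,white(im)|hsv(im,(0,0,120),(180,60,255))),):
    a=proj(K,T,[[*b,.044],[*b,.083]]); print('side expect foam/top',a.round(1).tolist())
    c=blobs(m,a.mean(0),25)[0]; h=c[:,0]; y0,y1=h[:,1].min(),h[:,1].max()
    for y in range(y0,y1+1,3): r=h[h[:,1]==y][:,0]; print(y,r.min(),r.max(),(r.min()+r.max())/2, end=' | ')
    print()
im,K,T=snap('top'); a=proj(K,T,[[*base,.044],[*base,.083]]); print('top expect',a.round(1).tolist())
c=blobs(white(im)|hsv(im,(0,0,130),(180,60,255)),a[1],20)[0]; print(cv2.boundingRect(c),cv2.minEnclosingCircle(c))
g=cv2.cvtColor(im,cv2.COLOR_BGR2GRAY); print(g[190:222,414:444:1][::2,::2])
E
python3 tilt.py
```

```text
side expect foam/top [[340.9, 288.0], [343.0, 274.8]]
269 333 339 336.0 | 272 329 342 335.5 | 275 327 343 335.0 | 278 328 346 337.0 | 281 331 347 339.0 | 284 332 348 340.0 | 287 331 349 340.0 | 290 334 350 342.0 | 293 336 350 343.0 | 296 339 347 343.0 | 
top expect [[429.0, 200.9], [434.7, 199.3]]Traceback (most recent call last):
  File "tilt.py", line 10, in <module>
    c=blobs(white(im)|hsv(im,(0,0,130),(180,60,255)),a[1],20)[0]; print(cv2.boundingRect(c),cv2.minEnclosingCircle(c))
      ~~~~~~~~~~~~~~~~~~~~~~~~~~~~~~~~~~~~~~~~~~~~~~~~~~~~~~~^^^
IndexError: list index out of range
```

```bash

python3 -m jog '[[[-0.22,0,0],[0,0,0]],[[-0.22,0,0],[0,0,0]],[[-0.22,0,0],[0,0,0]],[[-0.22,0,0],[0,0,0]],[[-0.22,0,0],[0,0,0]]]' 1 40
python3 -c "
from h import *
togo(.5318,-.2907,.15,np.radians(-7))"
```

```text
t: 32.0
tool_pos: [0.4591, -0.0643, 0.2189]
tool_rot: [2.358, 2.073, -0.001]
contact_force: [1.2, 0.9, 0.0]
opening: 0.0854
grip_force: 0.0
shift [-0.2151  0.101   0.0693] turn z [np.float64(-0.006)] cur yaw -7.3
```

```bash

python3 -m jog '[[[-0.215,0.1,0],[0,0,0]],[[-0.215,0.1,0],[0,0,0]],[[-0.215,0.1,0],[0,0,0]],[[-0.215,0.1,0],[0,0,0]],[[-0.215,0.1,0],[0,0,0]]]'
python3 -m jog '[[[0,0,0],[0,0,0]],[[0,0,0.03],[0,0,0]],[[0,0,0.06],[0,0,0]],[[0,0,0.06],[0,0,0]],[[0,0,0.06],[0,0,0]]]'
python3 -c "
from h import *
togo(.5318,-.2907,.11,np.radians(-7)); togo(.5318,-.2907,.048)"
```

```text
t: 32.5
tool_pos: [0.5324, -0.2896, 0.2187]
tool_rot: [2.357, 2.076, -0.001]
contact_force: [0.3, 0.0, 0.4]
opening: 0.0852
grip_force: 0.0
t: 33.0
tool_pos: [0.5325, -0.2851, 0.1585]
tool_rot: [-2.353, -2.08, 0.001]
contact_force: [-0.2, 0.2, 1.1]
opening: 0.0852
grip_force: 0.0
shift [-0.0056  0.      0.0485] turn z [np.float64(-0.001)] cur yaw -7.0
shift [-5.700e-03  1.000e-04  1.105e-01] turn z None cur yaw -7.0
```

```bash

python3 -m jog '[[[-0.0055,0,0.03],[0,0,0]],[[-0.0055,0,0.06],[0,0,0]],[[-0.0055,0,0.085],[0,0,0]],[[-0.0055,0,0.1],[0,0,0]],[[-0.0055,0,0.1],[0,0,0]]]'
python3 -m jog '[[[0,0,0.01],[0,0,0]],[[0,0,0.01],[0,0,0]],[[0,0,0.01],[0,0,0]]]'
python3 -c "
from h import *
togo(.5318,-.2907,.048,np.radians(-7))"
```

```text
t: 33.5
tool_pos: [0.5322, -0.2902, 0.0577]
tool_rot: [-2.351, -2.081, 0.001]
contact_force: [-0.4, 0.1, -0.5]
opening: 0.0851
grip_force: 0.0
t: 33.8
tool_pos: [0.5334, -0.291, 0.0495]
tool_rot: [2.352, 2.081, 0.0]
contact_force: [0.4, 0.4, -0.1]
opening: 0.0855
grip_force: 0.0
shift [ 0.0001 -0.0017  0.0015] turn z [np.float64(0.0)] cur yaw -7.0
```

```bash

python3 -m jog '[[[0,-0.001,0.001],[0,0,0]],[[0,-0.001,0.001],[0,0,0]],[[0,-0.001,0.001],[0,0,0]],[[0,-0.001,0.001],[0,0,0]],[[0,-0.001,0.001],[0,0,0]]]' 0 40
python3 -m jog '[[[0,0,0],[0,0,0]],[[0,0,0],[0,0,0]],[[0,0,0],[0,0,0]]]'
```

```text
t: 34.3
tool_pos: [0.5322, -0.2907, 0.0481]
tool_rot: [2.352, 2.081, 0.0]
contact_force: [0.1, 0.3, 2.4]
opening: 0.0395
grip_force: 40.2
t: 34.6
tool_pos: [0.5322, -0.2908, 0.048]
tool_rot: [2.352, 2.081, 0.0]
contact_force: [-1.5, -0.4, 4.9]
opening: 0.0394
grip_force: 40.4
```

```bash

python3 -m jog '[[[0,0,0.001],[0,0,0]],[[0,0,0.002],[0,0,0]]]'
python3 -m jog '[[[0,0,0],[0,0,0]],[[0,0,-0.001],[0,0,0]]]'
python3 -m jog '[[[0,0,0],[0,0,0]],[[0,0,0],[0,0,0]],[[0,0,0],[0,0,0]],[[0,0,0],[0,0,0]]]' 0.8
python3 -m jog '[[[0,0,-0.01],[0,0,0]],[[0,0,-0.04],[0,0,0]],[[0,0,-0.09],[0,0,0]],[[0,0,-0.14],[0,0,0]],[[0,0,-0.18],[0,0,0]]]'
python3 -m jog '[[[0.22,0,0],[0,0,0]],[[0.22,0,0],[0,0,0]],[[0.22,0,0],[0,0,0]],[[0.22,0,0],[0,0,0]],[[0.22,0,0],[0,0,0]]]'
python3 -m jog '[[[0.22,0,0],[0,0,0]],[[0.22,0,0],[0,0,0]],[[0.22,0,0],[0,0,0]],[[0.22,0,0],[0,0,0]],[[0.22,0,0],[0,0,0]]]'
sed -i '/im,K,T=snap(.top.)/,$d' tilt.py; python3 tilt.py
```

```text
t: 34.8
tool_pos: [0.5324, -0.2913, 0.0477]
tool_rot: [2.351, 2.081, -0.001]
contact_force: [-5.3, 1.1, 15.9]
opening: 0.0392
grip_force: 41.1
t: 35.0
tool_pos: [0.5323, -0.291, 0.048]
tool_rot: [2.352, 2.081, -0.0]
contact_force: [-1.3, 0.5, 6.3]
opening: 0.0393
grip_force: 40.3
t: 35.4
tool_pos: [0.5314, -0.2901, 0.0457]
tool_rot: [-2.352, -2.081, 0.0]
contact_force: [-0.3, 0.5, -0.1]
opening: 0.0683
grip_force: 0.0
t: 35.9
tool_pos: [0.5324, -0.2908, 0.2307]
tool_rot: [2.35, 2.08, 0.001]
contact_force: [1.1, -0.8, -0.1]
opening: 0.0681
grip_force: 0.0
t: 36.4
tool_pos: [0.5587, -0.0683, 0.2274]
tool_rot: [2.349, 2.086, 0.002]
contact_force: [0.2, 0.5, 0.9]
opening: 0.0681
grip_force: 0.0
t: 36.9
tool_pos: [0.5852, 0.1503, 0.2273]
tool_rot: [-2.348, -2.086, -0.002]
contact_force: [-0.4, -1.2, 0.1]
opening: 0.0686
grip_force: 0.0
side expect foam/top [[340.9, 288.0], [343.0, 274.8]]
270 340 347 343.5 | 273 337 351 344.0 | 276 337 352 344.5 | 279 338 352 345.0 | 282 339 352 345.5 | 285 335 353 344.0 | 288 337 353 345.0 | 291 338 352 345.0 | 294 338 350 344.0 |
```

```bash
python3 - <<'E'
from h import *
im,K,T=snap('top'); a=cv2.resize(im[160:275,310:475],None,fx=2.4,fy=2.4,interpolation=cv2.INTER_CUBIC)
im,K,T=snap('side'); b=cv2.resize(im[210:345,240:380],None,fx=2.8,fy=2.8,interpolation=cv2.INTER_CUBIC); c=im[90:300,160:360]
h=max(a.shape[0],b.shape[0]); p=lambda x:cv2.copyMakeBorder(x,0,h-x.shape[0],0,0,cv2.BORDER_CONSTANT)
v=np.hstack([p(a),p(b)]); c=cv2.copyMakeBorder(c,0,0,0,v.shape[1]-c.shape[1],cv2.BORDER_CONSTANT); v=np.vstack([v,c]); print(v.shape); cv2.imwrite('pics/fin.png',v)
print(ctrl.get_obs()['t'])
E
```

```text
(588, 788, 3)
37.05
```

View pics/fin.png

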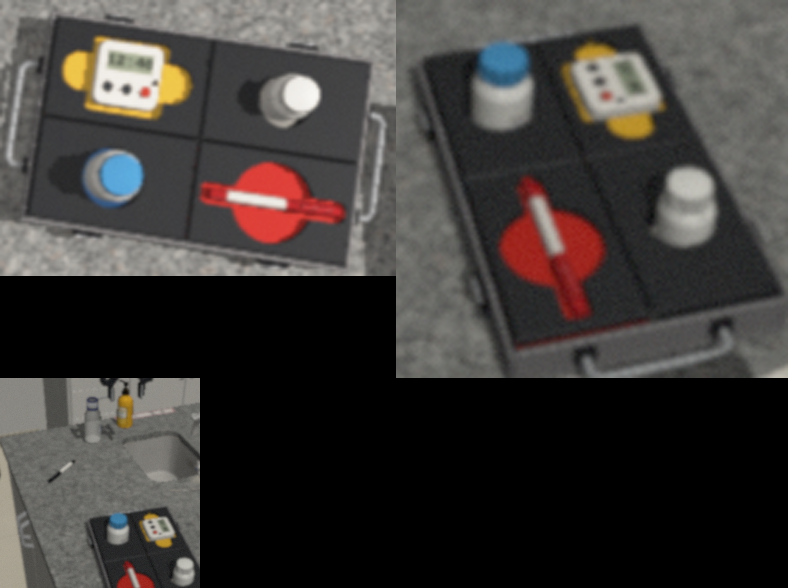

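All four are seated: both bottles upright, the timer on the yellow floor and the marker in its slot. The black marker (62,470) and the glass bottle (92,420) haven't moved.

```bash
python3 -c "
from station import job
print(job.finish_job())"
```

```text
the job is handed in; nothing more can be done
None
```

The job is handed in at about 37 s: large bottle, small bottle, timer and red marker each sit in their own cut-out, in that order, with the black marker and glass bottle left in place; the small bottle first went in tilted, and I straightened it in its hole after the marker was placed.

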